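# Load the film roll and level its stand

### The job

Slide the roll of blue film over the stand's upright spindle so that it sits flat on the white shelf, and let go of it. Then take the black handwheel, press it down so that the levelling foot below it stands firmly on its steel pad, and turn it until the bubble of the spirit level lies midway between the two black lines. Finish while still holding the wheel, pressed down with the bubble centred: do not let go, and leave the other things on the bench where they are.

Things in the scene. Friction and masses are not known exactly. Their poses are not given: they have to be found in the camera images.
- stand: The roll stand, fixed: grey base plate 116 x 280 x 12 mm (its x, y, z). Origin: centre of its underside; z up. Its long axis is y: handwheel at x 0, y +90 mm, spindle at y -45 mm, the shelf's hinge (along x, 40 mm up) at y -115 mm, spirit level on the -x side. Its yaw varies by 11 degrees either way.
- shelf (a joint): Tilt in rad of the white shelf plate (110 x 262 x 8 mm, top 50 mm above the bench when level); 0 is level, positive: wheel end up. Unpressed, a spring holds it up at about +0.07. 4 to 7 N down on the wheel brings the wheel end down (16 to 25 mm) until the foot meets the pad; pressing further loads the foot; 10 to 15 N in all is right.
- spindle_seat (a point): Point on the shelf's top face on the spindle's axis, where the roll's underside shall come to rest. z along the spindle. The spindle is a steel pin 14 mm in diameter, 55 mm tall, its tip tapered; it leans with the shelf (up to 4 degrees).
- spindle_tip (a point): Top of the spindle, on its axis, 55 mm from spindle_seat.
- roll: Roll of blue film on a cardboard core, standing loose on its end: 52 mm in diameter, 76 mm tall, bore 25 mm all through, about 0.12 kg. Origin: centre of its underside; z up through the bore.
- wheel_grip (a point): Centre of the black ribbed round handwheel, 44 mm in diameter, 24 mm tall (12 mm above and below this point), on the levelling foot's axis, 135 mm from the spindle. Can be gripped at its rim from above at any yaw. At the start its underside stands 20 to 25 mm above the shelf plate, about 16 mm when the shelf is level on the foot (the plate climbs as the wheel turns).
- wheel (a joint): Turn of the handwheel in rad; grows clockwise seen from above (-0.2 to 3.2); it stays where it is left (friction 0.08 N m). Clockwise raises the wheel end of the pressed shelf, 0.031 rad of tilt per rad. At the start the foot is too short: it takes about 0.4 to 1.6 rad clockwise. The level angle differs from start to start (1.4 to 1.8), so go by the bubble.
- bubble (a joint): Travel in m of the bubble along its vial; 0 is midway between the lines, positive towards the wheel end; it goes to the higher end, 0.4 m per rad of tilt: 12.5 mm per rad of the wheel while the foot is pressed on its pad.
- bubble_centre (a point): Centre of the white bubble (16 mm long) on top of the spirit level.
- level_centre (a point): Middle of the spirit level's green vial, midway between its two black lines, which are 23 mm apart (so 3.5 mm remain at each end of a centred bubble). The level (20 x 90 mm, 12 mm tall on the shelf) is fixed on the shelf. The point's y axis runs along the vial towards the wheel.
- pad: Steel disc 36 mm wide, 8 mm tall, fixed on the stand's base under the foot; origin: centre of its underside. Its height differs by a millimetre from start to start.
- foot: The levelling foot: steel screw through the shelf with an 18 mm rubber tip, carrying the handwheel on its top. Origin on its axis, 48 mm below wheel_grip. Pressed, foot and wheel come down together with the shelf; turned while the foot stands on its pad, they keep their height and the shelf rises towards the wheel, 6.4 mm per rad clockwise.
- beaker: Clear plastic beaker, 53 mm wide, 69 mm tall, loose: leave it alone. Origin: centre of its underside.
- indicator_bottle: Small white bottle with an orange cap, 36 mm wide, 76 mm tall, loose: leave it alone. Origin: centre of its underside.
- petri_dish: Petri dish 57 mm wide, 15 mm tall, loose: leave it alone. Origin: centre of its underside.
Not all that is in view belongs to the job. Of the things that look like the roll, take the one that is farthest to the robot's right at the start.

How it is judged:
By the outcome, as a careful person would: the job done as asked, in the order asked, and still so for the second after the job is handed in, while the arm keeps its last pose, push and grip.
It also fails if it takes over 51 s, if anything falls off the work surface, if the arm or the gripper's body presses on something with over 40 N, if the wrist force passes 120 N, or if a joint passes its speed limit or range.

### The arm

A 6-joint arm with a two-finger parallel gripper is mounted at the origin on a cart in front of the work surface, level with it; the furniture and walls round the work are solid. World frame = base frame: x ahead of the robot, y to its left, z up, the work surface at z = 0. Lengths are in mm, angles in degrees, forces in N, time in s.
With the tool pointing down it reaches from about 350 to 850 mm from the base axis. Payload 8.1 kg.
Tool frame: the origin (TCP) lies between the finger pads; the fingertips stand 22 mm ahead of it and the grasp point (between the pads) lies 3 mm ahead of it; z points along the fingers, y is the line along which they close (so a half turn about z gives the same grasp; the last joint's range is limited). The gripper opens to 85 mm and grips with 20 to 120 N. Pads are 22 mm wide; open, the fingers measure 114 mm over their backs; the gripper's body (76 mm by 85 mm) begins 54 mm behind the grasp point. The pads swing forward as they close: fully open they stand 13 mm farther back than shut.
Start: joints at [61.112, 7.471, 85.268, -0, 87.261, -4.893], TCP at [243.978, 548.161, 253.292] pointing down, gripper open.
Joint ranges: [-169.43, 169.43], [-51.17, 129.36], [1.28, 143.12], [-76.62, 256.62], [0, 156.53], [-152.29, 152.29]. Speed limits (degrees/s): [136.94, 136.94, 159.86, 180, 180, 180].

### API

Orientations are given as [roll, pitch, yaw] about the fixed x, y, z axes, in that order (R = Rz(yaw) Ry(pitch) Rx(roll)).
In Python, from bench import r, vision gives the robot as it stands.
- The arm moves only by the tool step_arm, never from a script. Its argument "targets" is a list that holds one entry, the list of rows, each a list of 6 numbers: the shift along the world's x, y, z in mm, then the turn, a rotation vector about the world's x, y, z in rad. In form: [[[x, y, z, rx, ry, rz], ...]]. A call has 1 to 12 rows; each row is the pose to reach, as a shift and turn from the pose commanded when the call began; what a row does not reach only later rows make up. A row lasts 1/12 s, in which the tool goes at most 41.7 mm and 7.16 degrees, less where a joint would pass 70% of its speed; a pose out of reach is approached as far as the arm can. A call with a gripper value outside its range is refused whole. "fingers" is the gripper's target within -1 to 1 (shut at 1, half-way at 0, fully open at -1), set as the call begins (left out, the last holds). The fingers move at their own pace and stop on an object; "newtons" is the grip in N (left out, the last holds). Time passes only in rows, so rows that repeat a pose let the fingers close. It gives the time, the measured TCP pose, the force, the opening and the grip force at its end, in the units of the state.
- r.sense(): the state, without advancing time (a new reading comes with each control period).
- vision.snapshot(name): name is "scene" or "top"; returns a dict with "img" (384x512x3 uint8, blue, green, red), "mtx" (3x3 intrinsics, pixels), "D" ([k1, k2, p1, p2, k3] as OpenCV has them; the pictures are not rectified), "eye" and "attitude" of the camera in the world. Camera axes: x right, y up, looking along -z (the intrinsics and any distortion apply to the point x, -y, -z); pixel columns grow to the right and rows downward; lengths in mm; the calibration is good to about 2 mm. A picture is of the moment at which its call begins. There is no depth.
- r.hand_in(): hands the job in; it is judged then, once.
The state is a dict: "time": time; "joint_pos": joint angles; "qd": joint speeds; "joint_efforts": joint torques, N m; "tool_pos": TCP position; "tcp_rot": TCP orientation; "ft_force": force on the tool from outside, world axes, zero at the start; "wrist_torque": the same for the moment, N m; "finger_gap": finger opening in mm; "grip_force": force on a finger pad.
Only numpy, scipy, OpenCV 4.12 (cv2) and the standard library are available. Lean on these libraries where they do the work, as an engineer would, in place of code of your own. Each camera call takes 0.05 s, during which the arm holds its last target. There are 200 camera calls.

## Working session

There is one attempt and no reset: what is moved stays moved. The work goes in short steps, Python scripts to look and compute and a tool call to move; the robot and the scene stay as the last step left them, time stands still between calls to the robot, and variables do not carry over. Pictures are saved under pics/ and viewed, at most 10 in all, crops included, and the job is handed in when it is done.

Besides the shell and the picture viewer there is one more tool, called after "Call:" by a JSON object that holds its "name" and its "arguments", one argument or row to a line. step_arm: Moves the arm, as the interface text tells. Its arguments: {"type":"object","properties":{"targets":{"type":"array"},"fingers":{"type":"number"},"newtons":{"type":"number"}},"required":["targets"]}

```bash
ls; mkdir -p pics
cat > h.py <<'E'
import numpy as np, cv2
from bench import r, vision
def snap(n,f=None):
    s=vision.snapshot(n)
    if f: cv2.imwrite('pics/'+f,s['img'])
    return s
def att(s):
    a=np.array(s['attitude'],float)
    if a.shape==(3,3): return a
    from scipy.spatial.transform import Rotation as R
    return R.from_euler('xyz',a.ravel(),degrees=True).as_matrix()
def ray(s,uv):
    p=cv2.undistortPoints(np.array([[uv]],float),np.array(s['mtx'],float),np.array(s['D'],float))[0,0]
    return np.array(s['eye'],float),att(s)@np.array([p[0],-p[1],-1])
def at_z(s,uv,z):
    e,d=ray(s,uv); return e+d*(z-e[2])/d[2]
def tri(s1,u1,s2,u2):
    e1,d1=ray(s1,u1);e2,d2=ray(s2,u2)
    t=np.linalg.lstsq(np.c_[d1,-d2],e2-e1,rcond=None)[0]
    a,b=e1+d1*t[0],e2+d2*t[1]
    return (a+b)/2,np.linalg.norm(a-b)
def proj(s,P):
    c=(np.array(P,float).reshape(-1,3)-s['eye'])@att(s)
    c=c*[1,-1,-1]
    return cv2.projectPoints(c,np.zeros(3),np.zeros(3),np.array(s['mtx'],float),np.array(s['D'],float))[0][:,0]
E
python3 - <<'E'
from h import *
import pickle
for n in('scene','top'):
    s=snap(n,n+'0.png'); print(n,s['eye'],s['attitude'],s['mtx'],s['D']); pickle.dump(s,open(n+'0.pkl','wb'))
print(r.sense())
E
```

```text
pics
scene [-585.7167943   757.82232111  655.68631173] [  67.29975418    0.93229954 -118.66807855] [[421.86268739   0.         253.9862641 ]
 [  0.         421.86268739 190.39270107]
 [  0.           0.           1.        ]] [-0.1514167  0.         0.         0.         0.       ]
top [ 429.32083176  144.40572266 1169.66692965] [  7.22616474   1.01520923 -90.60125381] [[360.6017643    0.         258.1747058 ]
 [  0.         360.6017643  189.44737506]
 [  0.           0.           1.        ]] [0.028546 0.       0.       0.       0.      ]
{'time': 0.1, 'joint_pos': array([ 6.11138351e+01,  7.51314831e+00,  8.53237929e+01,  2.67333431e-04,
        8.72656171e+01, -4.89376606e+00]), 'qd': array([ 0.07253629, -0.08211234, -0.19053152,  0.00284176, -0.0093205 ,
       -0.06269864]), 'joint_efforts': array([ 3.52665329e-04, -5.70951676e+01, -5.01944268e+01, -1.36544804e-04,
        8.00572860e-03, -1.59393352e-05]), 'tool_pos': array([243.71706102, 547.73664527, 252.31744405]), 'tcp_rot': array([-1.79897838e+02, -9.01512470e-03,  1.56007580e+02]), 'ft_force': array([ 0.79459351, -0.49437641, -0.28961839]), 'wrist_torque': array([ 0.0002524 , -0.00141221, -0.03046552]), 'grip_force': 0.0, 'finger_gap': 85.62158178559962}
```

View pics/scene0.png

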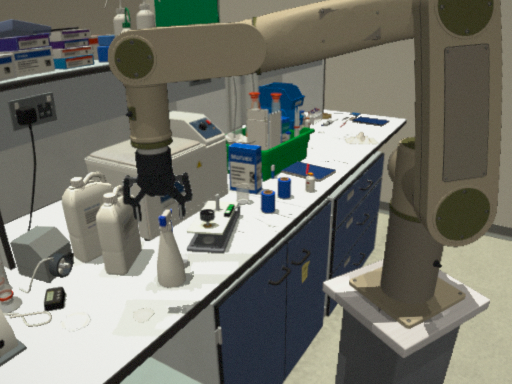

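View pics/top0.png

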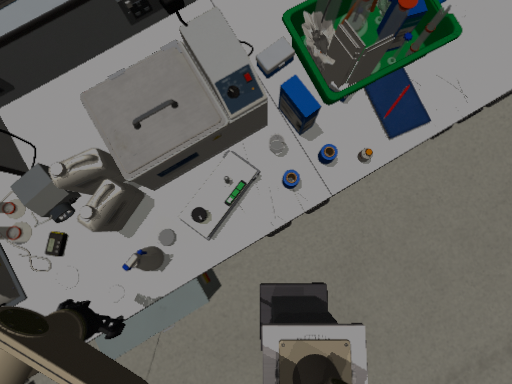

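The scene view shows two blue rolls at about (268,201) and (284,187), with the stand at about (215,230). In the top view the rolls are at (291,179) and (328,153), and the right one is the target. The handwheel is at (200,214), the spindle at about (228,180) and the level at (236,191). I'll zoom in next.

Run:
```python
from h import *
a=cv2.imread('pics/top0.png')[135:245,170:350]; b=cv2.imread('pics/scene0.png')[165:255,180:330]
A=cv2.resize(a,(720,440),interpolation=cv2.INTER_CUBIC);cv2.imwrite('pics/a.png',A)
B=cv2.resize(b,(750,450),interpolation=cv2.INTER_CUBIC);cv2.imwrite('pics/b.png',B)
```

```text
(no output)
```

View pics/a.png

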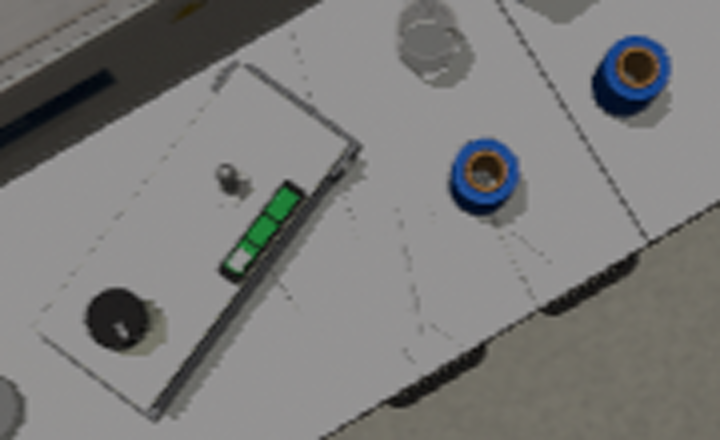

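View pics/b.png

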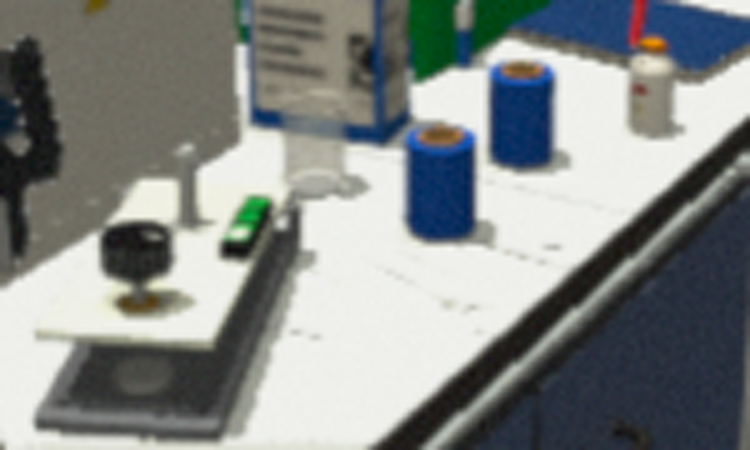

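Crop a: target roll bore at (637,68), spindle tip at (224,172), wheel top at (117,318), bubble at (240,261). Crop b: roll bore at (523,69), tip at (187,150), wheel top at (137,230). The other roll is at (486,172) in a and (445,136) in b. Triangulating these.

```bash
cat >> h.py <<'E'
ca=lambda x,y:(170+(x+.5)/4-.5,135+(y+.5)/4-.5)
cb=lambda x,y:(180+(x+.5)/5-.5,165+(y+.5)/5-.5)
E
python3 - <<'E'
from h import *
import pickle
T=pickle.load(open('top0.pkl','rb'));S=pickle.load(open('scene0.pkl','rb'))
P={}
for n,a,b,z in [('roll',(637,68),(523,69),76),('roll2',(486,172),(445,136),76),('tip',(224,172),(187,150),105),('wheel',(117,318),(137,230),102),('bubble',(240,261),(236,241),62)]:
    p,e=tri(T,ca(*a),S,cb(*b)); P[n]=p
    print(n,p.round(1),round(e,1),'topz',at_z(T,ca(*a),z).round(1),'scenez',at_z(S,cb(*b),z).round(1))
for n,a,z in [('level',(262,231),62),('cornerR',(357,150),50),('cornerL',(246,66),50),('cornFar',(40,333),66),('cornN',(152,412),66),('beaker',(430,35),69),('petri',(-10,405),10)]: print(n,at_z(T,ca(*a),z).round(1))
for n,b,z in [('pad',(145,375),20),('baseA',(40,428),0),('baseB',(222,435),0),('bottle',(653,42),76)]: print(n,at_z(S,cb(*b),z).round(1))
d=(P['wheel']-P['tip']);print(np.linalg.norm(d[:2]),np.degrees(np.arctan2(-d[0],d[1])))
E
```

```text
roll [683.5 -57.2  74.2] 0.2 topz [683.  -56.9  76. ] scenez [679.6 -54.5  76. ]
roll2 [603.5  60.1  73. ] 1.4 topz [603.4  61.   76. ] scenez [597.1  63.1  76. ]
tip [601.1 258.7 106.9] 0.1 topz [601.4 258.9 105. ] scenez [605.1 256.9 105. ]
wheel [493.4 338.  111.4] 2.6 topz [493.4 338.5 102. ] scenez [513.2 331.7 102. ]
bubble [539.2 252.3  64.1] 3.1 topz [538.6 251.1  62. ] scenez [544.3 251.6  62. ]
level [561.8 234.   62. ]
cornerR [626.5 160.   50. ]
cornerL [695.3 247.4  50. ]
cornFar [484.8 404.   66. ]
cornN [423.9 317.6  66. ]
beaker [713.4 101.7  69. ]
petri [430.7 456.1  10. ]
pad [480.6 345.6  20. ]
baseA [485.3 414.4   0. ]
baseB [422.8 321.3   0. ]
bottle [ 676.8 -174.1   76. ]
133.7745971101501 53.6093882708574
```

Call:
{"name": "step_arm", "arguments": {
  "targets": [
    [[439,-605,0,0,0,0],[439,-605,0,0,0,0],[439,-605,0,0,0,0],[439,-605,0,0,0,0],[439,-605,0,0,0,0],[439,-605,0,0,0,0],[439,-605,0,0,0,0],[439,-605,0,0,0,0],[439,-605,0,0,0,0],[439,-605,0,0,0,0],[439,-605,0,0,0,0],[439,-605,0,0,0,0]]
  ],
  "fingers": -1,
  "newtons": 40
}}

```text
time: 1.1
tool_pos: [538.2, 141.5, 253.0]
tcp_rot: [-180.0, -0.0, 156.0]
ft_force: [0.1, 0.6, -0.4]
finger_gap: 85.4
grip_force: 0.0
```

Call:
{"name": "step_arm", "arguments": {
  "targets": [
    [[145,-200,0,0,0,0],[145,-200,0,0,0,0],[145,-200,0,0,0,0],[145,-200,0,0,0,0],[145,-200,0,0,0,0],[145,-200,0,0,0,0],[145,-200,0,0,0,0],[145,-200,0,0,0,0],[145,-200,-50,0,0,0],[145,-200,-90,0,0,0],[145,-200,-90,0,0,0],[145,-200,-90,0,0,0]]
  ]
}}

```text
time: 2.1
tool_pos: [679.1, -54.9, 158.6]
tcp_rot: [-179.9, -0.5, 156.1]
ft_force: [-0.7, 0.2, 0.6]
finger_gap: 85.3
grip_force: 0.0
```

Call:
{"name": "step_arm", "arguments": {
  "targets": [
    [[0,0,0,0,0,0],[0,0,0,0,0,0],[0,0,0,0,0,0]]
  ]
}}

```text
time: 2.35
tool_pos: [684.5, -56.4, 167.3]
tcp_rot: [179.9, 0.3, 156.0]
ft_force: [0.2, 0.0, 0.2]
finger_gap: 85.6
grip_force: 0.0
```

Run:
```python
from h import *
s=r.sense();print(s['tool_pos'],s['tcp_rot'],s['joint_pos'])
t=snap('top');c=snap('scene')
p=s['tool_pos']
print(proj(t,[p-[0,0,22]]),proj(c,[p,p-[0,0,22]]))
a=cv2.resize(t['img'][95:205,275:395],(480,440),interpolation=2);b=cv2.resize(c['img'][130:230,230:330],(440,440),interpolation=2)
b=cv2.resize(b,(300,440)) if 0 else b
cv2.imwrite('pics/c.png',cv2.resize(np.hstack([a,b]),(800,383)))
```

```text
[684.49180137 -56.44280717 167.33827363] [179.91626231   0.30962955 156.03235048] [-8.98954262e+00  2.32872725e+01  7.56685181e+01  8.80898604e-04
  8.07234577e+01 -7.50222589e+01]
[[332.93541024 145.60375557]] [[284.17674182 155.14093334]
 [284.11958076 160.71240918]]
```

View pics/c.png

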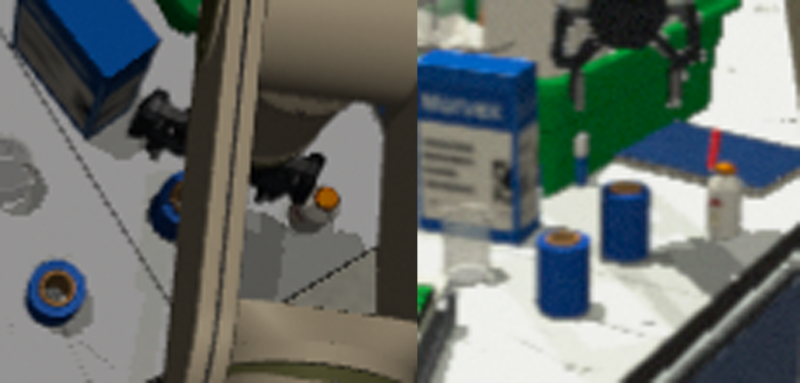

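The hand hovers over the right-hand roll with the fingers straddling it; in the right half of the picture the roll is at about (625,215) and the fingers at (578,90) and (675,90). The bottle and carton are clear.

Call:
{"name": "step_arm", "arguments": {
  "targets": [
    [[-1,0,-30,0,0,0],[-1,0,-60,0,0,0],[-1,0,-85,0,0,0],[-1,0,-100,0,0,0],[-1,0,-105,0,0,0],[-1,0,-105,0,0,0],[-1,0,-105,0,0,0],[-1,0,-105,0,0,0],[-1,0,-105,0,0,0],[-1,0,-105,0,0,0]]
  ]
}}

```text
time: 3.28
tool_pos: [682.8, -56.7, 60.2]
tcp_rot: [180.0, 0.2, 156.0]
ft_force: [-0.9, -0.4, -0.3]
finger_gap: 85.4
grip_force: 0.0
```

Call:
{"name": "step_arm", "arguments": {
  "targets": [
    [[0,0,0,0,0,0],[0,0,0,0,0,0],[0,0,0,0,0,0],[0,0,0,0,0,0],[0,0,0,0,0,0],[0,0,0,0,0,0],[0,0,0,0,0,0],[0,0,0,0,0,0],[0,0,0,0,0,0],[0,0,0,0,0,0]]
  ],
  "fingers": 1,
  "newtons": 40
}}

```text
time: 4.12
tool_pos: [682.1, -56.6, 58.8]
tcp_rot: [180.0, 0.1, 156.0]
ft_force: [0.2, -0.1, 5.1]
finger_gap: 50.8
grip_force: 42.1
```

Call:
{"name": "step_arm", "arguments": {
  "targets": [
    [[0,0,25,0,0,0],[0,0,60,0,0,0],[0,0,100,0,0,0],[-3,20,125,0,0,0],[-12,50,132,0,0,0],[-22,85,132,0,0,0],[-31,120,132,0,0,0],[-40,155,132,0,0,0],[-49,190,132,0,0,0],[-58,225,132,0,0,0],[-67,260,132,0,0,0],[-72,288,132,0,0,0]]
  ]
}}

```text
time: 5.12
tool_pos: [607.7, 233.9, 189.2]
tcp_rot: [-179.9, -0.1, 156.1]
ft_force: [0.2, 0.5, -0.7]
finger_gap: 50.8
grip_force: 42.0
```

Call:
{"name": "step_arm", "arguments": {
  "targets": [
    [[-4,16,0,0.021,0.028,0],[-5,24,0,0.042,0.056,0],[-5,24,0,0.042,0.056,0],[-5,24,0,0.042,0.056,0],[-5,24,0,0.042,0.056,0],[-5,24,0,0.042,0.056,0],[-5,24,0,0.042,0.056,0],[-5,24,0,0.042,0.056,0]]
  ]
}}

```text
time: 5.78
tool_pos: [604.7, 254.9, 190.4]
tcp_rot: [179.1, -3.9, 156.0]
ft_force: [-0.2, -0.6, -1.1]
finger_gap: 50.6
grip_force: 42.0
```

Run:
```python
from h import *
s=r.sense();print(s['tool_pos'],s['tcp_rot'],s['finger_gap'])
t=snap('top');c=snap('scene')
tip=[601.1,258.8,107.5]; seat=[598.,261,53]
print(proj(c,[tip,seat]),proj(t,[tip,seat]))
a=cv2.resize(t['img'][140:240,180:280],(400,400),interpolation=2);b=cv2.resize(c['img'][140:240,170:270],(400,400),interpolation=2)
cv2.imwrite('pics/d.png',np.hstack([a,b]))
```

```text
[604.73349655 254.85519248 190.37106488] [179.11127542  -3.88707253 155.98984592] 50.59513836291812
[[216.93319998 194.43846255]
 [217.53626622 209.82786714]] [[225.57219188 177.60215963]
 [226.73840019 181.34119176]]
```

View pics/d.png

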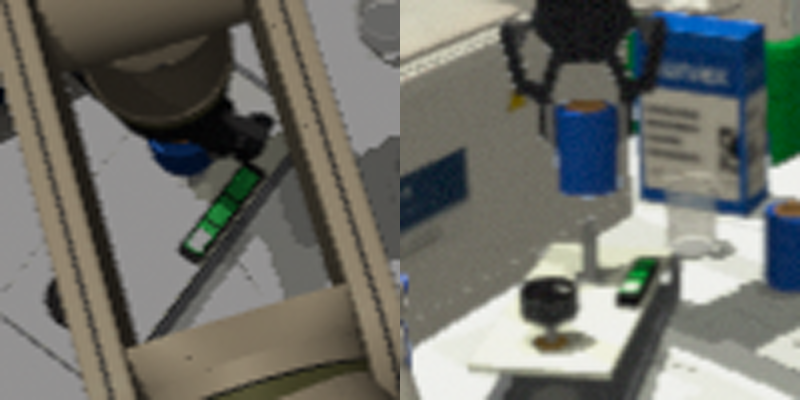

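The roll hangs directly above the spindle in the scene view (roll bottom at about (588,190), pin at (590,218) in the right half), within the clearance. Lowering along the pin's axis.

Call:
{"name": "step_arm", "arguments": {
  "targets": [
    [[0,0,-8,0,0,0],[-1,0.5,-15,0,0,0],[-1,1,-20,0,0,0],[-1.5,1,-25,0,0,0],[-2,1,-30,0,0,0],[-2,1.5,-36,0,0,0],[-2.5,1.5,-42,0,0,0],[-2.5,2,-48,0,0,0],[-3,2,-54,0,0,0],[-3,2.5,-60,0,0,0],[-3,2.5,-60,0,0,0],[-3,2.5,-60,0,0,0]]
  ]
}}

```text
time: 6.88
tool_pos: [601.3, 257.9, 129.6]
tcp_rot: [179.1, -4.0, 156.0]
ft_force: [0.3, -0.2, -0.8]
finger_gap: 50.5
grip_force: 42.0
```

Call:
{"name": "step_arm", "arguments": {
  "targets": [
    [[0,0,-4,0,0,0],[-0.5,0,-8,0,0,0],[-0.5,0.5,-11,0,0,0],[-0.5,0.5,-13,0,0,0],[-0.5,0.5,-13,0,0,0],[-0.5,0.5,-13,0,0,0]]
  ]
}}

```text
time: 7.38
tool_pos: [601.0, 258.4, 117.1]
tcp_rot: [179.1, -3.9, 156.0]
ft_force: [0.1, 0.4, -0.5]
finger_gap: 51.0
grip_force: 42.0
```

Call:
{"name": "step_arm", "arguments": {
  "targets": [
    [[0,0,-1,0,0,0],[0,0,-2,0,0,0],[0,0,-3,0,0,0],[0,0,-3,0,0,0],[0,0,-3,0,0,0]]
  ]
}}

```text
time: 7.8
tool_pos: [601.1, 258.5, 114.2]
tcp_rot: [179.1, -3.9, 156.0]
ft_force: [0.1, 0.1, -0.7]
finger_gap: 50.3
grip_force: 42.0
```

Call:
{"name": "step_arm", "arguments": {
  "targets": [
    [[0,0,-1,0,0,0],[0,0,-2,0,0,0],[0,0,-2,0,0,0],[0,0,-2,0,0,0]]
  ]
}}

```text
time: 8.13
tool_pos: [601.4, 258.5, 113.4]
tcp_rot: [179.1, -3.9, 156.0]
ft_force: [-2.1, -1.0, 6.0]
finger_gap: 50.7
grip_force: 42.4
```

Contact at 6 N, with the roll on the shelf. Opening.

Call:
{"name": "step_arm", "arguments": {
  "targets": [
    [[0,0,0,0,0,0],[0,0,0,0,0,0],[0,0,0,0,0,0],[0,0,0,0,0,0],[0,0,0,0,0,0],[0,0,0,0,0,0],[0,0,0,0,0,0]]
  ],
  "fingers": -1
}}

```text
time: 8.72
tool_pos: [601.1, 258.5, 112.2]
tcp_rot: [179.1, -3.9, 156.0]
ft_force: [0.0, 0.1, 0.4]
finger_gap: 85.2
grip_force: 0.0
```

Call:
{"name": "step_arm", "arguments": {
  "targets": [
    [[1,-1,15,0,0,0],[2,-2,40,0,0,0],[4,-3,70,0,0,0],[5,-4,100,0,0,0],[-10,7,120,-0.02,-0.028,0],[-35,25,120,-0.042,-0.056,0],[-60,45,120,-0.042,-0.056,0],[-80,60,120,-0.042,-0.056,0],[-100,75,120,-0.042,-0.056,0],[-106,80,120,-0.042,-0.056,0],[-106,80,120,-0.042,-0.056,0],[-106,80,120,-0.042,-0.056,0]]
  ]
}}

```text
time: 9.72
tool_pos: [495.4, 338.4, 232.4]
tcp_rot: [180.0, 0.0, 156.1]
ft_force: [0.2, -0.4, 0.6]
finger_gap: 85.6
grip_force: 0.0
```

Run:
```python
from h import *
s=r.sense();print(s['tool_pos'],s['tcp_rot'],s['finger_gap'],s['joint_pos'])
t=snap('top');c=snap('scene')
a=cv2.resize(t['img'][150:250,170:270],(400,400),interpolation=2);b=cv2.resize(c['img'][150:250,160:260],(400,400),interpolation=2)
cv2.imwrite('pics/e.png',np.hstack([a,b]))
```

```text
[495.44573655 338.38577739 232.4446985 ] [1.79996594e+02 4.17304488e-02 1.56053785e+02] 85.62076554228621 [ 2.94554469e+01  8.01494145e+00  8.68541452e+01 -3.15875747e-02
  8.51033002e+01 -3.65956511e+01]
```

View pics/e.png

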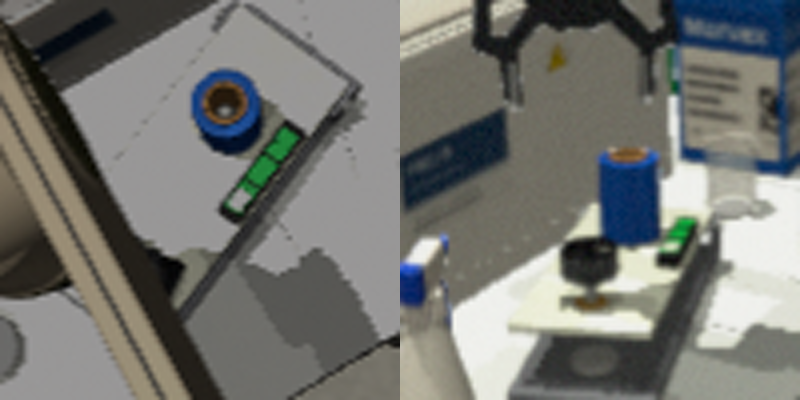

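The roll sits on the shelf with the pin visible inside its bore: (228,105) in the left half, (630,195) in the right. The wheel is at (590,258) in the right half, and the hand is above it. Descending to the wheel, tilted with the shelf.

Call:
{"name": "step_arm", "arguments": {
  "targets": [
    [[-1,0,-30,0.02,0.028,0],[-2,0.5,-60,0.042,0.056,0],[-2,0.5,-90,0.042,0.056,0],[-2,0.5,-110,0.042,0.056,0],[-2,0.5,-122,0.042,0.056,0],[-2,0.5,-129,0.042,0.056,0],[-2,0.5,-129,0.042,0.056,0],[-2,0.5,-129,0.042,0.056,0],[-2,0.5,-129,0.042,0.056,0]]
  ]
}}

```text
time: 10.57
tool_pos: [494.4, 339.5, 105.3]
tcp_rot: [179.0, -3.8, 156.0]
ft_force: [0.8, 0.5, -0.1]
finger_gap: 85.1
grip_force: 0.0
```

Call:
{"name": "step_arm", "arguments": {
  "targets": [
    [[0,0,0,0,0,0],[0,0,0,0,0,0],[0,0,0,0,0,0],[0,0,0,0,0,0],[0,0,0,0,0,0],[0,0,0,0,0,0],[0,0,0,0,0,0],[0,0,0,0,0,0],[0,0,0,0,0,0],[0,0,0,0,0,0]]
  ],
  "fingers": 1,
  "newtons": 50
}}

```text
time: 11.4
tool_pos: [493.6, 339.6, 103.8]
tcp_rot: [179.0, -3.9, 156.0]
ft_force: [1.4, 4.6, 4.4]
finger_gap: 42.5
grip_force: 50.6
```

Run:
```python
from h import *
s=r.sense();print(s['tool_pos'],s['tcp_rot'],s['ft_force'],s['wrist_torque'])
t=snap('top');c=snap('scene')
a=cv2.resize(t['img'][150:250,170:270],(400,400),interpolation=2);b=cv2.resize(c['img'][150:250,160:260],(400,400),interpolation=2)
cv2.imwrite('pics/f.png',np.hstack([a,b]))
```

```text
[493.56127108 339.56240086 103.78049868] [179.01587683  -3.87621328 156.04313414] [1.42760368 4.59855466 4.40040373] [ 0.7230346  -0.27925444 -0.04023692]
```

View pics/f.png

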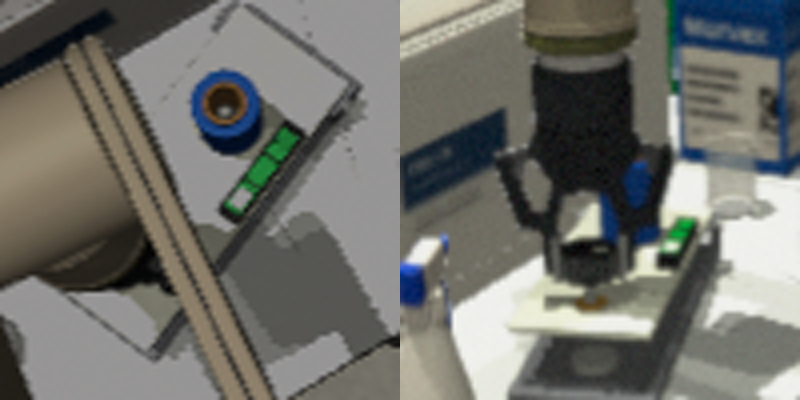

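The fingers hold the wheel (right half, around (590,258)), and the level with its bubble at the wheel end is visible at (260,172) in the left half. Pressing down now.

Call:
{"name": "step_arm", "arguments": {
  "targets": [
    [[-0.5,0.5,-3,-0.008,-0.01,0],[-1,1,-6,-0.016,-0.02,0],[-1.5,1.2,-9,-0.025,-0.033,0],[-2.2,1.6,-12,-0.034,-0.045,0],[-3,2.2,-15,-0.042,-0.056,0],[-3,2.2,-15,-0.042,-0.056,0],[-3,2.2,-15,-0.042,-0.056,0],[-3,2.2,-15,-0.042,-0.056,0]]
  ]
}}

```text
time: 12.17
tool_pos: [490.4, 342.0, 88.9]
tcp_rot: [179.9, 0.0, 156.0]
ft_force: [0.1, 5.4, 6.1]
finger_gap: 42.7
grip_force: 50.6
```

```bash
cat > b.py <<'E'
from h import *
u=np.array([-.799,.602,0]);v=np.array([.602,.799,0]);c0=np.array([561.8,234,62.])
def patch(n='top',k=4,du=40,dv=14,st=.5):
    U,V=np.meshgrid(np.arange(-du,du+.1,st),np.arange(-dv,dv+.1,st))
    acc=0
    for _ in range(k):
        s=snap(n)
        P=c0+U[...,None]*u+V[...,None]*v
        m=proj(s,P.reshape(-1,3)).reshape(*U.shape,2).astype(np.float32)
        acc=acc+cv2.remap(s['img'],m[...,0],m[...,1],cv2.INTER_CUBIC).astype(float)
    return acc/k
if __name__=='__main__':
    s=r.sense();print(s['tool_pos'].round(1),s['tcp_rot'].round(1),s['ft_force'].round(1),s['joint_pos'][5])
    for n in('top','scene'):
        p=patch(n); print(n)
        row=p[...,1]-p[...,2]; w=row.clip(0).sum(1); 
        g=np.where(w>w.max()*.6)[0]; print('v',(g[[0,-1]]*.5-14))
        q=p[g[0]:g[-1]+1].mean(0)
        for i in range(0,q.shape[0],4): print(i*.5-40,q[i].astype(int))
        cv2.imwrite(f'pics/p_{n}.png',cv2.resize(p.clip(0,255).astype(np.uint8),None,fx=4,fy=4))
    a=cv2.imread('pics/p_top.png');b=cv2.imread('pics/p_scene.png');cv2.imwrite('pics/p.png',np.vstack([a,b]))
E
python3 b.py
```

```text
[490.4 342.   88.9] [179.9   0.  156. ] [0.1 5.4 6.1] -36.08018008561337
top
v [-7.5  6.5]
-40.0 [26 26 29]
-38.0 [23 26 24]
-36.0 [32 56 26]
-34.0 [ 50 101  33]
-32.0 [ 58 119  37]
-30.0 [ 52 113  32]
-28.0 [ 51 112  32]
-26.0 [ 53 116  32]
-24.0 [ 51 112  31]
-22.0 [ 50 109  31]
-20.0 [ 48 105  30]
-18.0 [ 49 108  30]
-16.0 [ 49 111  30]
-14.0 [ 47 106  29]
-12.0 [37 74 27]
-10.0 [49 60 48]
-8.0 [ 95 100  95]
-6.0 [129 138 129]
-4.0 [130 138 130]
-2.0 [126 130 126]
0.0 [123 128 122]
2.0 [130 135 130]
4.0 [129 136 128]
6.0 [107 126 103]
8.0 [ 77 125  65]
10.0 [ 64 133  42]
12.0 [ 51 107  34]
14.0 [38 68 31]
16.0 [41 81 31]
18.0 [ 56 122  36]
20.0 [ 63 136  39]
22.0 [ 61 130  38]
24.0 [ 63 130  41]
26.0 [ 63 130  41]
28.0 [ 57 125  35]
30.0 [ 59 127  37]
32.0 [ 58 127  36]
34.0 [ 58 127  36]
36.0 [ 63 134  40]
38.0 [ 58 119  38]
40.0 [41 73 33]
scene
v [-7.   6.5]
-40.0 [178 191 187]
-38.0 [155 174 163]
-36.0 [129 159 132]
-34.0 [107 153 105]
-32.0 [ 91 152  82]
-30.0 [ 77 152  62]
-28.0 [ 63 148  42]
-26.0 [ 55 144  28]
-24.0 [ 52 141  22]
-22.0 [ 52 137  21]
-20.0 [ 53 131  25]
-18.0 [ 55 124  34]
-16.0 [ 60 118  48]
-14.0 [ 69 116  66]
-12.0 [ 85 121  91]
-10.0 [105 135 116]
-8.0 [125 152 140]
-6.0 [144 170 161]
-4.0 [161 186 180]
-2.0 [173 197 191]
0.0 [179 202 194]
2.0 [176 200 188]
4.0 [164 193 171]
6.0 [144 181 149]
8.0 [120 165 122]
10.0 [ 94 147  91]
12.0 [ 71 131  63]
14.0 [ 59 121  46]
16.0 [ 52 116  34]
18.0 [ 46 119  21]
20.0 [ 45 130  10]
22.0 [ 50 146   6]
24.0 [ 55 161   6]
26.0 [ 58 170   5]
28.0 [ 60 174   5]
30.0 [ 60 174   6]
32.0 [ 60 173   7]
34.0 [ 61 173   7]
36.0 [ 64 178   8]
38.0 [ 66 181  10]
40.0 [ 65 173  14]
```

Call:
{"name": "step_arm", "arguments": {
  "targets": [
    [[0,0.5,-1,-0.003,-0.004,0],[0,1,-2,-0.006,-0.008,0],[0,1,-3,-0.009,-0.012,0],[0,1,-4,-0.012,-0.016,0],[0,1,-4,-0.012,-0.016,0],[0,1,-4,-0.012,-0.016,0]]
  ]
}}

```text
time: 13.07
tool_pos: [489.8, 342.6, 84.5]
tcp_rot: [-179.8, 1.1, 156.0]
ft_force: [-1.9, 4.7, 7.8]
finger_gap: 42.6
grip_force: 50.7
```

Call:
{"name": "step_arm", "arguments": {
  "targets": [
    [[0,0.5,-1,-0.003,-0.004,0],[0,0.5,-2,-0.006,-0.008,0],[0,0.5,-2,-0.006,-0.008,0],[0,0.5,-2,-0.006,-0.008,0]]
  ]
}}

```text
time: 13.4
tool_pos: [489.6, 342.9, 82.8]
tcp_rot: [-179.6, 1.6, 156.0]
ft_force: [-4.3, 2.7, 10.8]
finger_gap: 42.7
grip_force: 51.4
```

```bash
cat > m.py <<'E'
from b import *
s=r.sense();print(s['tool_pos'].round(1),s['tcp_rot'].round(1),s['ft_force'].round(1),s['joint_pos'][5].round(1),s['time'])
p=patch('top',5); g=(p[...,1]-p[...,2]).clip(0).sum(1); g=np.where(g>g.max()*.6)[0]
q=p[g[0]:g[-1]+1].mean(0); x=np.arange(q.shape[0])*.5-40
R=q[:,2]; lo=np.median(R[(x>18)&(x<30)]); 
m=(x>-34)&(x<36); h=(R.max()+30)/2; i=np.where(m&(R>h))[0]
G=q[:,1]; j=np.where(G>65)[0]
print('bubble edges',x[i[[0,-1]]],'mid',x[i].mean(),'vial',x[j[[0,-1]]])
for k in range(12,q.shape[0]-4,3): print(x[k],int(G[k]),int(R[k]),end=' | ')
cv2.imwrite('pics/p_top.png',cv2.resize(p.clip(0,255).astype(np.uint8),None,fx=4,fy=4))
E
python3 m.py
```

```text
[489.6 342.9  82.8] [-179.6    1.6  156. ] [-4.3  2.7 10.8] -34.4 13.4
bubble edges [-20.   -4.5] mid -12.25 vial [-35.  40.]
-34.0 98 36 | -32.5 119 38 | -31.0 118 34 | -29.5 112 32 | -28.0 112 33 | -26.5 117 34 | -25.0 116 32 | -23.5 112 31 | -22.0 114 43 | -20.5 119 70 | -19.0 125 103 | -17.5 128 122 | -16.0 124 121 | -14.5 122 118 | -13.0 117 115 | -11.5 100 101 | -10.0 88 89 | -8.5 100 100 | -7.0 122 120 | -5.5 124 112 | -4.0 112 75 | -2.5 108 44 | -1.0 112 32 | 0.5 113 31 | 2.0 112 33 | 3.5 114 35 | 5.0 117 36 | 6.5 115 35 | 8.0 117 35 | 9.5 126 40 | 11.0 129 40 | 12.5 115 37 | 14.0 89 33 | 15.5 79 33 | 17.0 99 35 | 18.5 122 38 | 20.0 134 42 | 21.5 133 42 | 23.0 130 40 | 24.5 132 41 | 26.0 133 42 | 27.5 130 38 | 29.0 130 37 | 30.5 133 38 | 32.0 134 39 | 33.5 131 38 | 35.0 133 41 | 36.5 136 44 | 38.0 128 39 |
```

Call:
{"name": "step_arm", "arguments": {
  "targets": [
    [[-0.5,0.3,-0.5,0,0,0],[-1,0.5,-1,0,0,0],[-1,0.5,-1,0,0,0],[-1,0.5,-1,0,0,0]]
  ]
}}

```text
time: 13.98
tool_pos: [489.4, 343.0, 82.6]
tcp_rot: [-179.6, 1.7, 156.0]
ft_force: [-4.2, -0.2, 14.3]
finger_gap: 43.0
grip_force: 51.6
```

```bash
python3 m.py|head -2
```

```text
[489.4 343.   82.6] [-179.6    1.7  156. ] [-4.2 -0.2 14.3] -34.3 13.9833
bubble edges [-20.  -5.] mid -12.5 vial [-35.  40.]
```

On the pad at 14 N. Now turning clockwise.

Call:
{"name": "step_arm", "arguments": {
  "targets": [
    [[0,0,0.3,0,0,-0.08],[0.1,-0.1,0.3,0.003,0.004,-0.16],[0.2,-0.1,0.3,0.005,0.006,-0.24],[0.3,-0.2,0.3,0.007,0.009,-0.32],[0.4,-0.3,0.3,0.008,0.011,-0.41],[0.5,-0.4,0.3,0.009,0.012,-0.5],[0.5,-0.4,0.3,0.009,0.012,-0.5],[0.5,-0.4,0.3,0.009,0.012,-0.5]]
  ]
}}

```text
time: 14.9
tool_pos: [489.4, 342.0, 82.5]
tcp_rot: [-179.5, 0.9, 127.3]
ft_force: [-5.7, -3.7, 16.1]
finger_gap: 42.6
grip_force: 51.6
```

```bash
python3 m.py|head -2
```

```text
[489.4 342.   82.5] [-179.5    0.9  127.3] [-5.7 -3.7 16.1] -6.4 14.9
bubble edges [-14.    0.5] mid -6.75 vial [-35.  40.]
```

Call:
{"name": "step_arm", "arguments": {
  "targets": [
    [[-0.5,-0.5,0.7,0,0,-0.08],[-0.8,-0.7,0.9,0.003,0.004,-0.16],[-0.8,-0.8,0.9,0.005,0.006,-0.24],[-0.7,-0.8,0.9,0.007,0.009,-0.32],[-0.7,-0.9,0.9,0.009,0.012,-0.41],[-0.6,-1,0.9,0.011,0.014,-0.5],[-0.6,-1,0.9,0.012,0.016,-0.58],[-0.6,-1,0.9,0.013,0.017,-0.65],[-0.6,-1,0.9,0.013,0.017,-0.65],[-0.6,-1,0.9,0.013,0.017,-0.65]]
  ]
}}

```text
time: 15.98
tool_pos: [488.4, 340.7, 82.6]
tcp_rot: [-178.8, -0.1, 90.1]
ft_force: [-5.6, -4.0, 11.5]
finger_gap: 42.9
grip_force: 51.2
```

```bash
python3 m.py
```

```text
[488.4 340.7  82.6] [-1.788e+02 -1.000e-01  9.010e+01] [-5.6 -4.  11.5] 29.3 15.9833
bubble edges [-6.   9.5] mid 1.75 vial [-35.5  40. ]
-34.0 97 30 | -32.5 114 34 | -31.0 115 33 | -29.5 111 31 | -28.0 111 31 | -26.5 115 31 | -25.0 114 31 | -23.5 109 30 | -22.0 107 31 | -20.5 104 29 | -19.0 104 28 | -17.5 107 30 | -16.0 106 29 | -14.5 98 26 | -13.0 81 25 | -11.5 60 22 | -10.0 57 23 | -8.5 77 33 | -7.0 105 61 | -5.5 127 98 | -4.0 134 121 | -2.5 135 129 | -1.0 135 127 | 0.5 133 125 | 2.0 134 128 | 3.5 134 127 | 5.0 132 123 | 6.5 129 119 | 8.0 130 108 | 9.5 133 81 | 11.0 123 50 | 12.5 95 33 | 14.0 72 29 | 15.5 79 29 | 17.0 109 34 | 18.5 130 38 | 20.0 135 39 | 21.5 130 37 | 23.0 128 38 | 24.5 131 42 | 26.0 129 41 | 27.5 125 36 | 29.0 126 37 | 30.5 127 38 | 32.0 127 36 | 33.5 128 37 | 35.0 133 39 | 36.5 134 41 | 38.0 118 39 |
```

Call:
{"name": "step_arm", "arguments": {
  "targets": [
    [[0,0,0,0,0,0],[0,0,0,0,0,0],[0,0,0,0,0,0],[0,0,0,0,0,0],[0,0,0,0,0,0],[0,0,0,0,0,0],[0,0,0,0,0,0],[0,0,0,0,0,0]]
  ]
}}

```text
time: 16.9
tool_pos: [488.4, 340.7, 82.6]
tcp_rot: [-178.8, -0.0, 90.1]
ft_force: [-5.0, -3.1, 10.4]
finger_gap: 42.7
grip_force: 51.2
```

```bash
python3 m.py|head -2
python3 - <<'E'
from h import *
t=snap('top');c=snap('scene')
a=cv2.resize(t['img'][165:215,200:250],(400,400),interpolation=2);b=cv2.resize(c['img'][150:250,160:260],(400,400),interpolation=2)
cv2.imwrite('pics/g.png',np.hstack([a,b]))
E
```

```text
[488.4 340.7  82.6] [-178.8   -0.    90.1] [-5.  -3.1 10.4] 29.3 16.9
bubble edges [-6.   9.5] mid 1.75 vial [-35.5  40. ]
```

View pics/g.png

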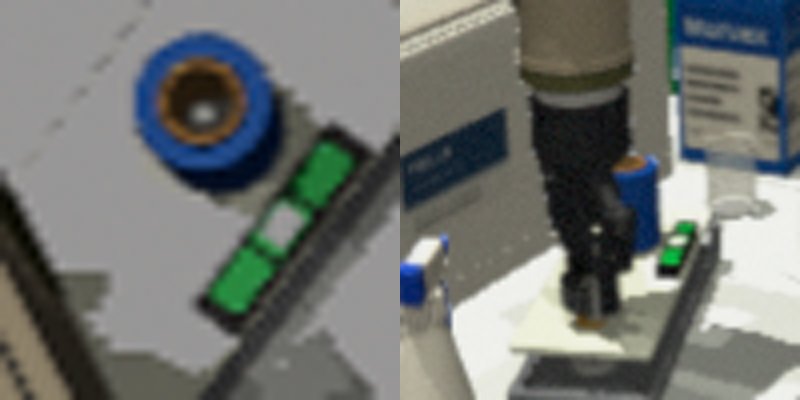

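The bubble lies midway between the lines (285,228), the roll is seated, and the wheel is held. The push has drifted to 10.4 N, so I'll press 0.5 mm more.

Call:
{"name": "step_arm", "arguments": {
  "targets": [
    [[0,0,-0.5,0,0,0],[0,0,-0.5,0,0,0],[0,0,-0.5,0,0,0],[0,0,-0.5,0,0,0],[0,0,-0.5,0,0,0],[0,0,-0.5,0,0,0]]
  ]
}}

```text
time: 17.75
tool_pos: [488.4, 340.8, 82.5]
tcp_rot: [-178.8, -0.1, 90.1]
ft_force: [-5.1, -4.1, 14.1]
finger_gap: 42.9
grip_force: 51.5
```

```bash
python3 m.py|head -2; python3 -c "
from bench import r
s=r.sense();print(s['ft_force'])
if 10.5<s['ft_force'][2]<14.5: print(r.hand_in())"
```

```text
[488.4 340.8  82.5] [-1.788e+02 -1.000e-01  9.010e+01] [-5.1 -4.1 14.1] 29.3 17.75
bubble edges [-6.5  9. ] mid 1.25 vial [-35.5  40. ]
[-5.75664331 -4.39810784 13.59903174]
the job is handed in; nothing more can be done
None
```

The job is handed in at about 18 s: the roll is seated on the spindle and released, and the wheel is still gripped and pressed down at about 14 N, with the bubble within about 1 mm of midway between the lines.

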